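Sweep the boot gravel off the grit tray

ROBOT

A 6-joint arm with a two-finger parallel gripper is mounted at the origin on the work surface. World frame = base frame: x ahead of the robot, y to its left, z up, the work surface at z = 0. Lengths are in m, angles in rad, forces in N, time in s.
With the tool pointing down it reaches from about 0.25 to 0.775 m from the base axis. Payload 4 kg.
Tool frame: the origin (TCP) lies between the finger pads; the fingertips stand 11 mm ahead of it and the grasp point (between the pads) lies 8 mm behind it (robot.tip_extent is the z of the fingertips in the tool frame, in m); z points along the fingers, y is the line along which they close (so a half turn about z gives the same grasp; the last joint's range is limited). The gripper opens to 94 mm and grips with 3 to 60 N. Pads are 16 mm wide; open, the fingers measure 119 mm over their backs; the gripper's body (75 mm by 177 mm) begins 78 mm behind the grasp point.
Start: joints at [-1.451, 0.087, 1.371, -0, 1.684, -0.103], TCP at [0.122, -0.536, 0.217] pointing down, gripper open.
Joint ranges: [-3.1, 3.1], [-0.76, 2.03], [0.27, 2.55], [-1.08, 4.22], [0.17, 2.65], [-2.57, 2.57]. Speed limits (rad/s): [2.79, 2.79, 3.14, 3.14, 3.14, 3.14].

INTERFACE

Orientations are given as [roll, pitch, yaw] about the fixed x, y, z axes, in that order (R = Rz(yaw) Ry(pitch) Rx(roll)).
In Python, from bench import robot, imaging gives the robot as it stands.
- The arm moves only by the shell command python3 -m pendant 'ROWS'. ROWS is JSON, a list of rows, each a list of 7 numbers: the shift along the world's x, y, z in cm, then the turn, a rotation vector about the world's x, y, z in degrees, then the opening, from 0 (shut) to 1 (fully open). In form: [[dx, dy, dz, ax, ay, az, jaw], ...]. A call has 1 to 8 rows; each row shifts and turns the commanded pose from where the row before left it; what a row does not reach is not made up. A row lasts 1/10 s, in which the tool goes at most 50 mm and 8.59 degrees, less where a joint would pass 70% of its speed; a pose out of reach is approached as far as the arm can. A call is refused whole if a number of a shift passes 5 or a number of a turn 8.59, either way. A call with a gripper value outside its range is refused whole. The fingers move at their own pace and stop on an object; the grip force is fixed at half the most. Time passes only in rows, so rows that do not move let the fingers close. It gives the time, the measured TCP pose, the force, the opening and the grip force at its end, in the units of the state.
- robot.get_obs(): the state, without advancing time (a new reading comes with each control period).
- imaging.snapshot(name): name is "side" or "top"; returns the picture (480x640x3 uint8, red, green, blue); there is no depth.
- imaging.camera_params(name): a dict with "camera_matrix" (3x3 intrinsics, pixels), "k1" (the pictures are not rectified: a ray, as slopes to the right and down, at radius r is drawn at 1 + k1 r^2 times it, then the intrinsics apply), "R" (3x3) and "t" (3): a world point X has camera coordinates R X + t. Camera axes: x right, y down, z forward; pixel columns grow to the right and rows downward; lengths in m; the calibration is good to about 2 mm. A picture is of the moment at which its call begins. camera_params takes no time and is no camera call.
- robot.close_job(): hands the job in; it is judged then, once.
The state is a dict: "time": time; "joint_positions": joint angles; "qvel": joint speeds; "joint_torque": joint torques, N m; "tool_pos": TCP position; "ee_rot": TCP orientation; "wrist_force": force on the tool from outside, world axes, zero at the start; "wrist_torque": the same for the moment, N m; "width": finger opening in m; "finger_force": force on a finger pad.
Only numpy, scipy, OpenCV 4.12 (cv2) and the standard library are available. Lean on these libraries where they do the work, as an engineer would, in place of code of your own. Each camera call takes 0.05 s, during which the arm holds its last target. There are 200 camera calls.

TASK

Take the wooden boot brush by its grip and sweep the four gravel stones off the grit tray's wooden deck into the steel bin at its open end: set the bristles down on the deck behind the stones, at the closed end, and push them along the deck to the open end with light, steady pressure, the brush kept level and the bristles pressed on the deck all the way. Then set the brush down on the bench, bristles down and clear of the tray, and leave the flashlight and tongs where they lie.

Things in the scene. Friction and masses are not known exactly. Their poses are not given: they have to be found in the camera images.
- tray: grit tray, fixed: raised wooden deck between two dark wooden rails, grey steel catch bin at its open end. Origin on the bench below the deck's middle part; z up, x across the deck, y along it from the closed end (back rail) to the open end. Overall x -90 to 90 mm, y -182 to 280 mm. The rails' tops are 80 mm above the bench, 20 mm above the deck
- deck (a point): point on the deck's top face, tray frame (0, 0, 60 mm); axes as the tray. The deck is flat and level, 60 mm above the bench, x -75 to 75 mm between the rails, y -170 mm (inner face of the back rail) to +150 mm (lip)
- lip (a point): middle of the deck's open edge, tray frame (0, 150, 60 mm); axes as the tray
- bin (a point): middle of the bin's inner floor, tray frame (0, 202.5, 4 mm); axes as the tray. Inside: tray x -85 to 85 mm, y 130 to 275 mm (it reaches under the lip); side walls 70 mm and far wall 90 mm above the bench
- brush: pale wooden boot brush with dark bristles, loose, about 190 g, standing bristles down. Origin at the middle of the underside of the unpressed bristles; x along its length, z up. Bristle bed 126 x 46 mm (x, y), 24 mm tall; wooden block 130 x 50 mm, z = 24 to 42 mm; above it a grip rib 100 mm long (x), 28 mm wide (y), up to z = 79 mm
- brush_grip (a point): where to grip the brush: middle of the rib, 66 mm above the brush origin; close across the 28 mm width (brush y), from above
- bristles (a joint): how far the bristles are pressed into the brush, m: 0 free, 0.012 fully pressed. They are sprung: they start to give at about 2 N, then 0.9 N per mm for 12 mm, after which the brush is hard
- stone1: dark grey gravel stone, about 28 x 26 x 20 mm, loose, 25 g, at the start flat on the deck; origin at its middle
- stone2: dark grey gravel stone, about 28 x 26 x 20 mm, loose, 25 g, at the start flat on the deck; origin at its middle
- stone3: dark grey gravel stone, about 28 x 26 x 20 mm, loose, 25 g, at the start flat on the deck; origin at its middle
- stone4: dark grey gravel stone, about 28 x 26 x 20 mm, loose, 25 g, at the start flat on the deck; origin at its middle
- flashlight: orange plastic flashlight, 160 mm long, 48 mm head, lying on the bench behind the tray; leave alone; origin at the middle of its underside
- tongs: steel tongs, 240 mm long, about 60 mm wide, 14 mm tall, lying on the bench behind the tray; leave alone; origin at the middle of its underside
Mind the look-alikes: they are no part of the job. Leave any green or yellow look-alike of the stone3 alone.

How it is judged:
On the way, in this order (a step that is already met when the one before it is completed fails the run):
1. the brush is pressed on the deck behind the stones, level, its middle at tray y below -70 mm, with over 1.5 N (contact force between brush and tray above 1.5 N and angle between brush's own z axis and vertical below 0.35 rad and height (world z) of brush below 0.068 m and y of brush in the frame of tray below -0.07 m), for 0.1 s.
2. still pressed and level, its middle passes tray y -60 to -10 mm (contact force between brush and tray above 1.5 N and angle between brush's own z axis and vertical below 0.35 rad and height (world z) of brush below 0.068 m and y of brush in the frame of tray between -0.06 and -0.01 m), for 0.1 s.
3. still pressed and level, its middle passes tray y 0 to 50 mm (contact force between brush and tray above 1.5 N and angle between brush's own z axis and vertical below 0.35 rad and height (world z) of brush below 0.068 m and y of brush in the frame of tray between 0 and 0.05 m), for 0.1 s.
4. still pressed and level, its middle passes tray y 60 to 110 mm (contact force between brush and tray above 1.5 N and angle between brush's own z axis and vertical below 0.35 rad and height (world z) of brush below 0.068 m and y of brush in the frame of tray between 0.06 and 0.11 m), for 0.1 s.
5. still pressed and level, its middle is past tray y 115 mm, at the open end (contact force between brush and tray above 1.5 N and angle between brush's own z axis and vertical below 0.35 rad and height (world z) of brush below 0.068 m and y of brush in the frame of tray above 0.115 m), for 0.1 s.
At the end, for the whole second after the job is handed in: All four stones lie still in the bin (their middles inside its walls and no more than 62 mm above the bench), and the brush stands still on the bench, bristles down (within 0.2 rad of level, its underside below 12 mm), not touching the tray (x of stone1 in the frame of tray between -0.085 and 0.085 m and y of stone1 in the frame of tray between 0.13 and 0.275 m and z of each of stone1, stone2, stone3, stone4 in the frame of tray below 0.062 m and linear speed of each of stone1, stone2, stone3, stone4 below 0.03 m/s and x of stone2 in the frame of tray between -0.085 and 0.085 m and y of stone2 in the frame of tray between 0.13 and 0.275 m and x of stone3 in the frame of tray between -0.085 and 0.085 m and y of stone3 in the frame of tray between 0.13 and 0.275 m and x of stone4 in the frame of tray between -0.085 and 0.085 m and y of stone4 in the frame of tray between 0.13 and 0.275 m and height (world z) of brush below 0.012 m and angle between brush's own z axis and vertical below 0.2 rad and linear speed of brush below 0.02 m/s and contact force between brush and tray below 0.1 N).
It fails at once if the brush is pressed on the tray with over 25 N (contact force between brush and tray above 25 N).
It fails at once if the flashlight or the tongs is moved by over 30 mm (distance of any of flashlight, tongs from where it was at the start of the episode above 0.03 m).
It also fails if it takes over 54 s, if anything falls off the work surface, if the arm or the gripper's body presses on something with over 40 N, if the wrist force passes 120 N, or if a joint passes its speed limit or range.

## Working session

There is one attempt and no reset: what is moved stays moved. The work goes in short steps, Python scripts to look and compute and a shell command to move; the robot and the scene stay as the last step left them, time stands still between calls to the robot, and variables do not carry over. Pictures are saved under pics/ and viewed, at most 13 in all, crops included, and the job is handed in when it is done.

```bash
mkdir -p pics; ls
python3 - <<'E'
from bench import robot, imaging
import cv2
for n in("top","side"):
    im=imaging.snapshot(n); cv2.imwrite(f"pics/{n}0.png",im[:,:,::-1])
    p=imaging.camera_params(n); print(n,p)
print(robot.get_obs(), robot.tip_extent)
E
```

```text
pics
top {'camera_matrix': array([[554.43047233,   0.        , 320.96115577],
       [  0.        , 554.43047233, 235.10300885],
       [  0.        ,   0.        ,   1.        ]]), 'k1': -0.12292719360124327, 'R': array([[-0.01231433, -0.99986118, -0.01122366],
       [-0.99562032,  0.01330086, -0.09253793],
       [ 0.09267437,  0.01003497, -0.9956459 ]]), 't': array([-0.06491543,  0.54409123,  1.19003474])}
side {'camera_matrix': array([[612.86611257,   0.        , 321.17362282],
       [  0.        , 612.86611257, 236.37935917],
       [  0.        ,   0.        ,   1.        ]]), 'k1': 0.01486607871703028, 'R': array([[-0.7884243 , -0.61502353, -0.01154054],
       [-0.40515528,  0.53331944, -0.74257631],
       [ 0.4628567 , -0.5807895 , -0.66966203]]), 't': array([0.37936097, 0.32560364, 0.97148021])}
{'time': 0.1, 'joint_positions': array([-1.45111331e+00,  8.79137685e-02,  1.37206379e+00, -4.40033202e-06,
        1.68359376e+00, -1.03093104e-01]), 'qvel': array([ 2.06629386e-03, -2.83241993e-04, -2.50791308e-03,  9.71276495e-05,
        1.23191295e-03,  3.76754337e-04]), 'joint_torque': array([ 1.68550763e-03, -3.41251624e+01, -3.03301942e+01,  7.18987989e-02,
        3.04580445e-02, -9.91011348e-05]), 'tool_pos': array([ 0.12145885, -0.53595326,  0.21542329]), 'ee_rot': array([-3.13962404e+00, -1.99275247e-04,  2.22775436e-01]), 'wrist_force': array([-0.12650595,  0.01106164, -0.61496072]), 'wrist_torque': array([-0.05678978,  0.01298152, -0.03789886]), 'finger_force': 0.0, 'width': 0.09387339104208871} 0.011
```

View pics/top0.png

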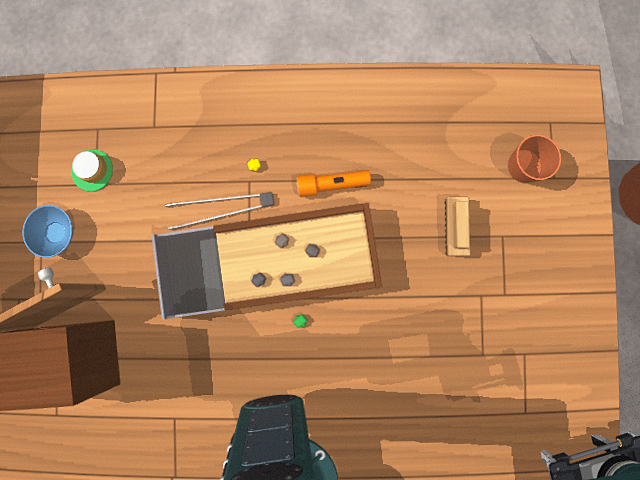

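View pics/side0.png

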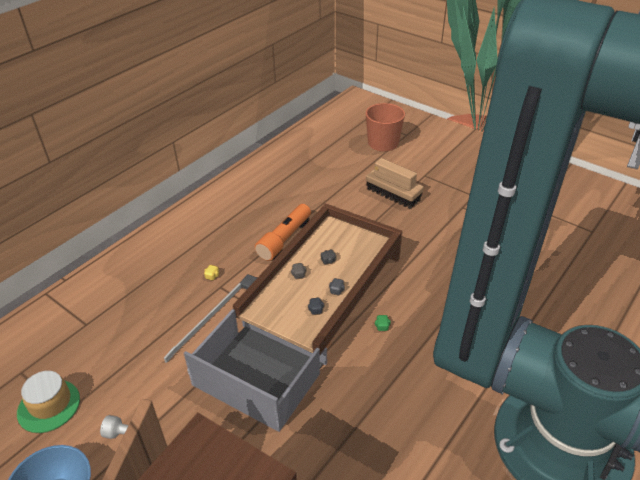

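The top view shows the tray with its deck at about (217–375, 210–300), closed end right and bin left. The stones are at about (281,241), (313,250), (259,280) and (288,280). The brush stands at about (457,226), long axis nearly vertical in the image. Next I'll measure these with masks.

```bash
cat > h.py <<'E'
import numpy as np, cv2
from bench import robot, imaging
def ray(n,px):
    p=imaging.camera_params(n);K,R,t=p["camera_matrix"],p["R"],p["t"]
    u=cv2.undistortPoints(np.array(px,float).reshape(-1,1,2),K,np.array([p["k1"],0,0,0.])).reshape(-1,2)
    d=np.c_[u,np.ones(len(u))]@R
    return -R.T@t,d
def plane(n,px,z):
    c,d=ray(n,px); return c+d*((z-c[2])/d[:,2])[:,None]
def proj(n,X):
    p=imaging.camera_params(n)
    return cv2.projectPoints(np.array(X,float).reshape(-1,1,3),cv2.Rodrigues(p["R"])[0],p["t"],p["camera_matrix"],np.array([p["k1"],0,0,0.]))[0].reshape(-1,2)
def tri(pt,ps):
    (a,d),(b,e)=ray("top",[pt]),ray("side",[ps]);d,e=d[0],e[0]
    s=np.linalg.lstsq(np.c_[d,-e],b-a,rcond=None)[0]
    P,Q=a+s[0]*d,b+s[1]*e
    return (P+Q)/2,np.linalg.norm(P-Q)
E
python3 - <<'E'
from h import *
im=cv2.imread("pics/top0.png"); hsv=cv2.cvtColor(im,cv2.COLOR_BGR2HSV); print("brush px",hsv[226,463],hsv[226,449],"deck",hsv[260,340],"bench",hsv[330,430],"rail",hsv[294,330],"stone",hsv[280,259])
a=cv2.resize(im[185:335,140:400],None,fx=3,fy=3,interpolation=cv2.INTER_CUBIC)
b=cv2.resize(im[185:270,430:490],None,fx=6,fy=6,interpolation=cv2.INTER_CUBIC)
cv2.imwrite("pics/a.png",a)
s=cv2.imread("pics/side0.png"); c=cv2.resize(s[150:220,350:440],None,fx=4,fy=4,interpolation=cv2.INTER_CUBIC)
o=np.zeros((510,760,3),np.uint8); o[:510,:360]=b; o[:280,380:740]=c
cv2.imwrite("pics/b.png",o)
g=cv2.cvtColor(im,cv2.COLOR_BGR2HSV)
m=((g[...,1]<90)&(g[...,2]<130)).astype(np.uint8)*255; m[:,:225]=0;m[:215]=0;m[300:]=0;m[:,365:]=0
for k in cv2.findContours(m,0,2)[0]:
    if cv2.contourArea(k)>40:
        M=cv2.moments(k);q=(M['m10']/M['m00'],M['m01']/M['m00']);print("stone",q,cv2.contourArea(k),plane("top",[q],.07)[0])
E
```

```text
brush px [ 18 118 242] [ 15 125 216] deck [ 18 116 239] bench [ 13 145 190] rail [ 13 156 119] stone [135   9 116]
stone (287.19515669515664, 279.45726495726495) 117.0 [ 4.46511528e-01 -3.60382417e-04  7.00000000e-02]
stone (258.25464949928465, 279.3319027181688) 116.5 [0.44742921 0.06057907 0.07      ]
stone (312.110119047619, 250.30357142857142) 112.0 [ 0.50713175 -0.0533241   0.07      ]
```

View pics/a.png

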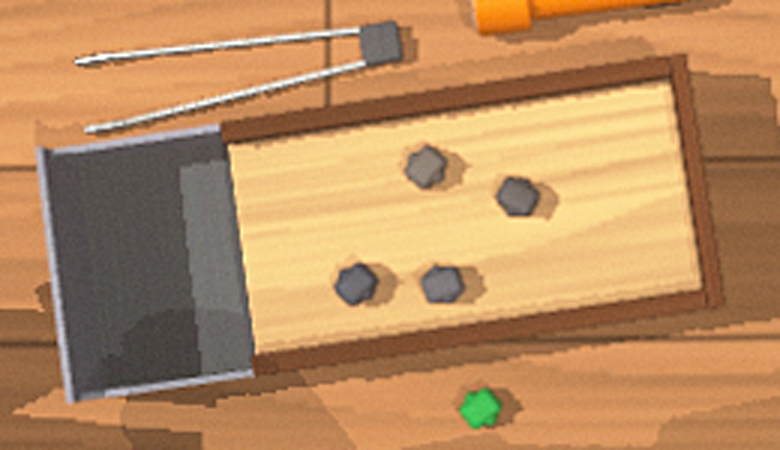

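View pics/b.png

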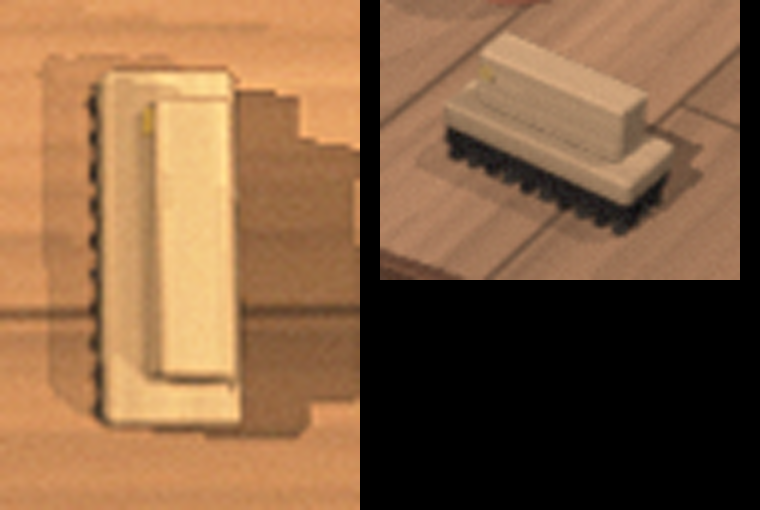

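The first crop shows the rail-top outer corners at full-image (368,203.5), (379.7,286), (213.3,227.5) and (225,309.5). The second shows the brush's rib top at crop (155,101), (226,97), (235,377) and (160,377). I'll cast these onto their planes and check the sizes.

Run:
```python
from h import *
f=lambda x,y:(139.7+x/3,184.7+y/3)
P=plane("top",[f(685,56),f(720,304),f(220,126),f(256,374)],.08)[:,:2]
for a,b,t in((0,1,"back 180"),(2,3,"front 180"),(0,2,"left 332"),(1,3,"right 332")):
    d=P[b]-P[a];print(t,np.linalg.norm(d)*1e3,np.degrees(np.arctan2(d[1],d[0])))
print(P)
# bin far wall z .09: corners y=280
Q=plane("top",[f(38,149),f(70,402)],.09)[:,:2];d=Q[1]-Q[0];print("far",Q,np.linalg.norm(d))
L=plane("top",[f(229,145),f(254,355)],.06)[:,:2];print("lip",L,np.linalg.norm(L[1]-L[0]),L.mean(0))
g=lambda x,y:(429.9+x/6,184.9+y/6)
B=plane("top",[g(155,101),g(226,98),g(236,377),g(160,377)],.079)[:,:2]
print("rib",B,B.mean(0),[np.linalg.norm(B[i]-B[i-1]) for i in range(4)])
d=(B[0]+B[1]-B[2]-B[3]);print("brush x dir",np.degrees(np.arctan2(d[1],d[0])))
C=plane("top",[g(104,70),g(108,425)],.042)[:,:2];print("block edge",C,np.linalg.norm(C[1]-C[0]))
# side check of rib: top corners in the side crop (x4 offset 350,150, shifted 380)
s=lambda x,y:(349.9+(x-380)/4,149.9+y/4)
S=plane("side",[s(483,36),s(505,38),s(645,97),s(622,110)],.079)[:,:2];print("side rib",S)
im=cv2.imread("pics/top0.png");
st=[f(427,167),f(518,196),f(356,284),f(443,284)]
print("stones",plane("top",st,.07)[:,:2])
```

```text
back 180 174.77305474642543 -173.16005279494263
front 180 175.3386038180391 -171.54893941610104
left 332 330.2805784046681 97.80850830998551
right 332 325.36044969905316 97.91055700707399
[[ 0.60379127 -0.17227803]
 [ 0.43026212 -0.19309284]
 [ 0.55891846  0.15494008]
 [ 0.38548372  0.12917152]]
far [[0.54344864 0.28235224]
 [0.36707995 0.2577726 ]] 0.17807322816031837
lip [[0.54739883 0.15249319]
 [0.39808409 0.13426807]] 0.15042289928977443 [0.47274146 0.14338063]
rib [[ 0.60526721 -0.3584555 ]
 [ 0.60607991 -0.38389376]
 [ 0.50735884 -0.38367514]
 [ 0.50775196 -0.35670788]] [ 0.55661448 -0.37068307] [np.float64(0.09753090528471615), np.float64(0.025451235917862608), np.float64(0.09872131452459927), np.float64(0.026970125151592406)]
brush x dir -0.5740693146259097
block edge [[ 0.62245962 -0.34889881]
 [ 0.49316818 -0.34590523]] 0.129326091450335
side rib [[ 0.61077431 -0.37244412]
 [ 0.59951804 -0.37840936]
 [ 0.50519716 -0.37778167]
 [ 0.5090031  -0.35969405]]
stones [[ 0.52895304  0.00994778]
 [ 0.50769464 -0.05387045]
 [ 0.44735384  0.06034292]
 [ 0.44669724 -0.00072227]]
```

Sizes agree with the spec: deck width 150 mm, rib 98x26 mm, block 129 mm. Tray origin is about (0.4927, -0.005) with yaw 7.9°. Brush is at (0.557, -0.3715) with yaw about -1°. In tray y the rearmost stone is at about -50 mm. Now moving over the brush.

```bash
python3 -m pendant '[[3.1,1.2,0,0,0,-1,1],[3.1,1.2,0,0,0,-1,1],[3.1,1.2,0,0,0,-1,1],[3.1,1.2,0,0,0,-1,1],[3.1,1.2,0,0,0,-1,1],[3.1,1.2,0,0,0,-1,1],[3.1,1.2,0,0,0,-1,1]]' ; python3 -m pendant '[[3.1,1.2,0,0,0,-1,1],[3.1,1.2,0,0,0,-1,1],[3.1,1.2,0,0,0,-1,1],[3.1,1.2,0,0,0,-1,1],[3.1,1.2,0,0,0,-1,1],[3.1,1.2,0,0,0,-1,1],[3.1,1.2,0,0,0,-1,1],[0,0,0,0,0,0,1]]'
```

```text
time: 0.8
tool_pos: [0.3395, -0.4515, 0.2158]
ee_rot: [-3.141, 0.001, 0.1]
wrist_force: [-0.0, -0.6, 0.3]
width: 0.0937
finger_force: 0.0
time: 1.6
tool_pos: [0.5585, -0.3659, 0.2145]
ee_rot: [-3.139, 0.001, -0.017]
wrist_force: [-0.7, -0.7, -0.8]
width: 0.0938
finger_force: 0.0
```

```bash
python3 -m pendant '[[-0.1,-0.5,-3,0,0,0,1],[0,0,-3,0,0,0,1],[0,0,-3,0,0,0,1],[0,0,-3,0,0,0,1],[0,0,-2,0,0,0,1],[0,0,-1.6,0,0,0,1],[0,0,0,0,0,0,1],[0,0,0,0,0,0,1]]'; python3 -m pendant '[[0,0,0,0,0,0,0],[0,0,0,0,0,0,0],[0,0,0,0,0,0,0],[0,0,0,0,0,0,0],[0,0,0,0,0,0,0],[0,0,0,0,0,0,0],[0,0,0,0,0,0,0],[0,0,0,0,0,0,0]]'
```

```text
time: 2.4
tool_pos: [0.5544, -0.3738, 0.0609]
ee_rot: [3.141, -0.0, -0.022]
wrist_force: [-0.3, 1.0, 0.1]
width: 0.094
finger_force: 0.0
time: 3.2
tool_pos: [0.5545, -0.3734, 0.0604]
ee_rot: [3.142, 0.0, -0.022]
wrist_force: [0.3, 0.4, -0.0]
width: 0.0335
finger_force: 0.0
```

```bash
python3 -m pendant '[[0,0,0,0,0,0,0],[0,0,0,0,0,0,0],[0,0,0,0,0,0,0],[0,0,0,0,0,0,0]]'; python3 -m pendant '[[0,0,2,0,0,0,0],[0,0,3,0,0,0,0],[0,0,3,0,0,0,0],[0,0,3,0,0,0,0],[0,0,3,0,0,0,0],[0,0,0,0,0,0,0],[0,0,0,0,0,0,0]]'
python3 - <<'E'
from h import *
im=imaging.snapshot("side"); cv2.imwrite("pics/s1.png",cv2.resize(im[100:260,280:500,::-1],None,fx=3,fy=3))
o=robot.get_obs();print(o["tool_pos"],o["ee_rot"])
E
```

```text
time: 3.6
tool_pos: [0.5545, -0.3735, 0.0605]
ee_rot: [3.141, 0.0, -0.022]
wrist_force: [0.7, -0.4, 0.8]
width: 0.028
finger_force: 30.0
time: 4.3
tool_pos: [0.5545, -0.3734, 0.2]
ee_rot: [3.141, -0.0, -0.021]
wrist_force: [-0.5, 0.3, -1.9]
width: 0.028
finger_force: 30.0
[ 0.55391797 -0.37293034  0.19818856] [-3.13969975e+00  2.58925809e-03 -2.15276890e-02]
```

View pics/s1.png

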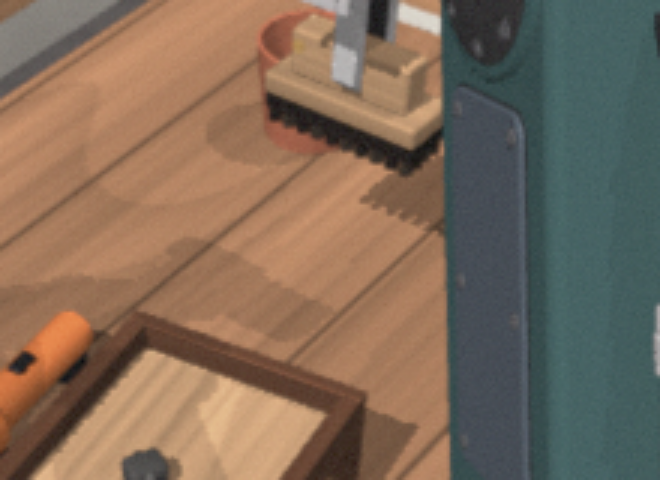

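The side crop shows the brush held level at about crop (355,95), bristles clear of the bench. Moving over the closed end.

```bash
python3 -m pendant '[[-0.5,3,0,0,0,1.1,0],[-0.6,3.2,0,0,0,1.2,0],[-0.7,3.2,0,0,0,1.2,0],[-0.7,3.2,0,0,0,1.2,0],[-0.7,3.2,0,0,0,1.1,0],[-0.6,3.2,0,0,0,1.1,0],[-0.6,3.2,0,0,0,1.1,0],[-0.5,3.2,0,0,0,1.1,0]]';python3 -m pendant '[[0,0,0,0,0,0,0],[0,0,0,0,0,0,0],[0,0,0,0,0,0,0]]'
python3 - <<'E'
from h import *
o=robot.get_obs();print(o["tool_pos"],o["ee_rot"],o["wrist_force"])
im=imaging.snapshot("top"); cv2.imwrite("pics/t1.png",cv2.resize(im[150:350,200:450,::-1],None,fx=3,fy=3))
E
```

```text
time: 5.15
tool_pos: [0.5037, -0.1177, 0.1971]
ee_rot: [-3.139, 0.005, 0.138]
wrist_force: [1.2, -0.2, -1.7]
width: 0.0279
finger_force: 30.0
time: 5.45
tool_pos: [0.5051, -0.12, 0.1989]
ee_rot: [-3.141, 0.003, 0.136]
wrist_force: [0.4, 1.0, -1.3]
width: 0.0278
finger_force: 30.0
[ 0.50505132 -0.12003519  0.19888474] [-3.14103716e+00  2.52324102e-03  1.36438689e-01] [ 0.38046381  0.97494459 -1.27712217]
```

View pics/t1.png

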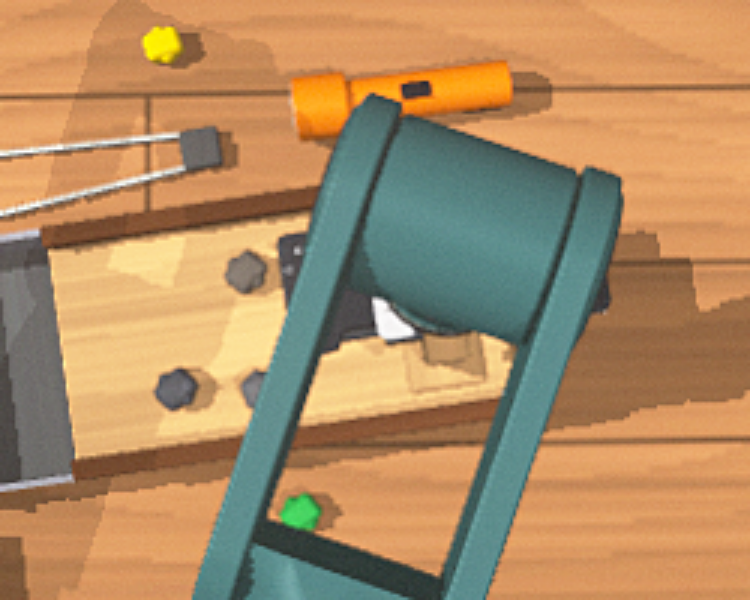

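The top crop shows the brush over the closed end, its near block end at about crop (410,392)–(485,380), parallel to the deck. I'll check that, then descend.

```bash
python3 - <<'E'
from h import *
f=lambda x,y:(199.7+x/3,149.7+y/3)
P=plane("top",[f(408,392),f(485,380)],.18)[:,:2]-[.4927,-.005]
a=np.radians(7.9);R=np.array([[np.cos(a),np.sin(a)],[-np.sin(a),np.cos(a)]]);print((R@P.T).T)
E
python3 -m pendant '[[0.1,0,-2,0,0,0,0],[0,0,-2,0,0,0,0],[0,0,-1.5,0,0,0,0],[0,0,-1.2,0,0,0,0],[0,0,-0.5,0,0,0,0],[0,0,0,0,0,0,0],[0,0,0,0,0,0,0]]'
```

```text
[[-0.06315448 -0.0875042 ]
 [-0.0630071  -0.13681773]]
time: 6.2
tool_pos: [0.507, -0.1197, 0.1293]
ee_rot: [3.141, -0.001, 0.137]
wrist_force: [-0.6, 0.6, -1.6]
width: 0.028
finger_force: 30.0
```

```bash
python3 -m pendant '[[0,0,-0.4,0,0,0,0],[0,0,-0.3,0,0,0,0],[0,0,-0.3,0,0,0,0],[0,0,0,0,0,0,0],[0,0,0,0,0,0,0]]'; python3 -m pendant '[[0,0,-0.2,0,0,0,0],[0,0,0,0,0,0,0],[0,0,0,0,0,0,0]]'; python3 -m pendant '[[0,0,-0.2,0,0,0,0],[0,0,0,0,0,0,0],[0,0,0,0,0,0,0]]'
```

```text
time: 6.7
tool_pos: [0.5068, -0.1195, 0.1192]
ee_rot: [3.141, -0.001, 0.137]
wrist_force: [-0.2, 0.1, 1.0]
width: 0.0281
finger_force: 30.0
time: 7.0
tool_pos: [0.5068, -0.1195, 0.1171]
ee_rot: [3.141, -0.001, 0.137]
wrist_force: [0.0, 0.2, 3.2]
width: 0.0277
finger_force: 30.0
time: 7.3
tool_pos: [0.5069, -0.1195, 0.115]
ee_rot: [3.141, -0.001, 0.137]
wrist_force: [-0.6, -0.2, 5.1]
width: 0.0282
finger_force: 30.0
```

```bash
python3 -m pendant '[[-0.07,0.5,0,0,0,0,0],[-0.11,0.8,0,0,0,0,0],[-0.11,0.8,0,0,0,0,0],[-0.11,0.8,0,0,0,0,0],[-0.11,0.8,0,0,0,0,0],[-0.11,0.8,0,0,0,0,0],[-0.11,0.8,0,0,0,0,0],[-0.11,0.8,0,0,0,0,0]]'
```

```text
time: 8.1
tool_pos: [0.4992, -0.0602, 0.1155]
ee_rot: [3.136, -0.002, 0.137]
wrist_force: [0.0, -4.6, 5.2]
width: 0.028
finger_force: 30.0
```

```bash
python3 -m pendant '[[-0.11,0.8,0,0,0,0,0],[-0.11,0.8,0,0,0,0,0],[-0.11,0.8,0,0,0,0,0],[-0.11,0.8,0,0,0,0,0],[-0.11,0.8,0,0,0,0,0],[-0.11,0.8,0,0,0,0,0],[-0.11,0.8,0,0,0,0,0],[-0.11,0.8,0,0,0,0,0]]'
```

```text
time: 8.9
tool_pos: [0.4905, 0.0037, 0.1155]
ee_rot: [3.136, -0.003, 0.137]
wrist_force: [1.2, -4.6, 5.8]
width: 0.0279
finger_force: 30.0
```

```bash
python3 -m pendant '[[-0.11,0.8,0,0,0,0,0],[-0.11,0.8,0,0,0,0,0],[-0.11,0.8,0,0,0,0,0],[-0.11,0.8,0,0,0,0,0],[-0.11,0.8,0,0,0,0,0],[-0.11,0.8,0,0,0,0,0],[-0.11,0.8,0,0,0,0,0],[-0.11,0.8,0,0,0,0,0]]';  python3 - <<'E'
from h import *
im=imaging.snapshot("side"); cv2.imwrite("pics/s2.png",cv2.resize(im[180:440,170:450,::-1],None,fx=2,fy=2))
E
```

```text
time: 9.7
tool_pos: [0.4817, 0.0678, 0.1154]
ee_rot: [3.136, -0.002, 0.137]
wrist_force: [0.4, -5.5, 5.7]
width: 0.0278
finger_force: 30.0
```

View pics/s2.png

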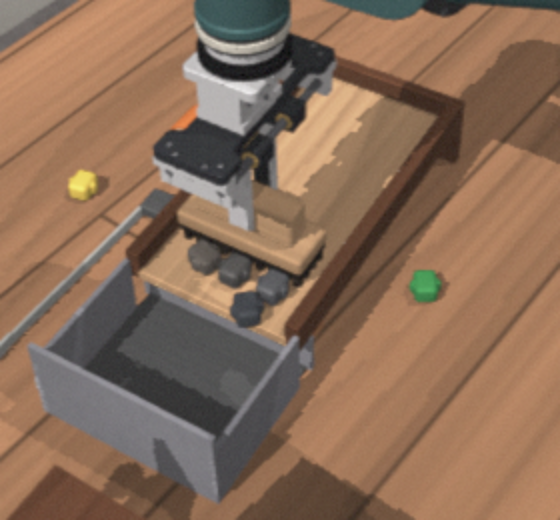

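The side crop shows all four stones ahead of the brush at crop (205,255), (235,268), (273,285) and (247,308), with none left behind. Continuing.

```bash
python3 -m pendant '[[-0.11,0.8,0,0,0,0,0],[-0.11,0.8,0,0,0,0,0],[-0.11,0.8,0,0,0,0,0],[-0.11,0.8,0,0,0,0,0],[-0.11,0.8,0,0,0,0,0],[-0.11,0.8,0,0,0,0,0],[-0.11,0.8,0,0,0,0,0]]'; python3 -m pendant '[[-0.11,0.8,0,0,0,0,0],[-0.07,0.5,0,0,0,0,0],[0,0,0,0,0,0,0],[0,0,0,0,0,0,0]]';  python3 - <<'E'
from h import *
im=imaging.snapshot("side"); cv2.imwrite("pics/s3.png",cv2.resize(im[180:440,170:450,::-1],None,fx=2,fy=2))
E
```

```text
time: 10.45
tool_pos: [0.4738, 0.1241, 0.1152]
ee_rot: [3.137, -0.002, 0.137]
wrist_force: [1.3, -3.1, 5.4]
width: 0.0279
finger_force: 30.0
time: 10.85
tool_pos: [0.4718, 0.1378, 0.1151]
ee_rot: [3.139, -0.002, 0.137]
wrist_force: [-0.2, -2.5, 5.2]
width: 0.0281
finger_force: 30.0
```

View pics/s3.png

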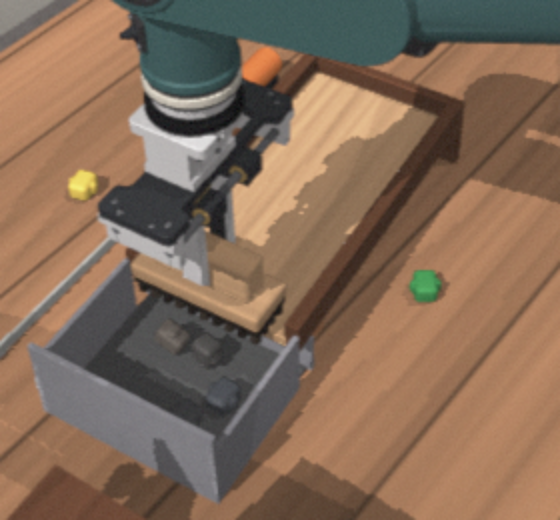

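The side crop shows three stones in the bin at crop (172,335), (207,347) and (222,392). The fourth may be hidden behind the brush. Lifting, going back, then checking.

```bash
python3 -m pendant '[[0,0,1,0,0,0,0],[0,0,2,0,0,0,0],[0,0,3,0,0,0,0],[0,0,2.5,0,0,0,0],[0.5,-3,0,0,0,0,0],[0.7,-4,0,0,0,0,0],[0.7,-4,0,0,0,0,0],[0.7,-4,0,0,0,0,0]]'; python3 -m pendant '[[0.7,-4,0,0,0,-1,0],[0.7,-4,0,0,0,-1,0],[0.7,-4,0,0,0,-1,0],[0.7,-4,0,0,0,-1,0],[0.7,-4,0,0,0,-1,0],[0.7,-4,0,0,0,-1,0],[0.7,-4,0,0,0,-1,0],[0.7,-4,0,0,0,-1,0]]'; python3 -m pendant '[[0.7,-4,0,0,0,-1,0],[0,0,0,0,0,0,0],[0,0,0,0,0,0,0]]'
python3 - <<'E'
from h import *
im=imaging.snapshot("side"); cv2.imwrite("pics/s4.png",cv2.resize(im[120:440,150:450,::-1],None,fx=1.8,fy=1.8))
E
```

```text
time: 11.7
tool_pos: [0.4963, -0.0123, 0.1985]
ee_rot: [-3.14, 0.002, 0.138]
wrist_force: [0.2, 0.6, -1.4]
width: 0.0277
finger_force: 30.0
time: 12.5
tool_pos: [0.5526, -0.3324, 0.198]
ee_rot: [-3.139, 0.002, -0.003]
wrist_force: [0.4, -0.5, -1.4]
width: 0.0277
finger_force: 30.0
time: 12.8
tool_pos: [0.5593, -0.3715, 0.1972]
ee_rot: [-3.138, 0.003, -0.021]
wrist_force: [-0.5, 0.9, -1.9]
width: 0.0275
finger_force: 30.0
```

View pics/s4.png

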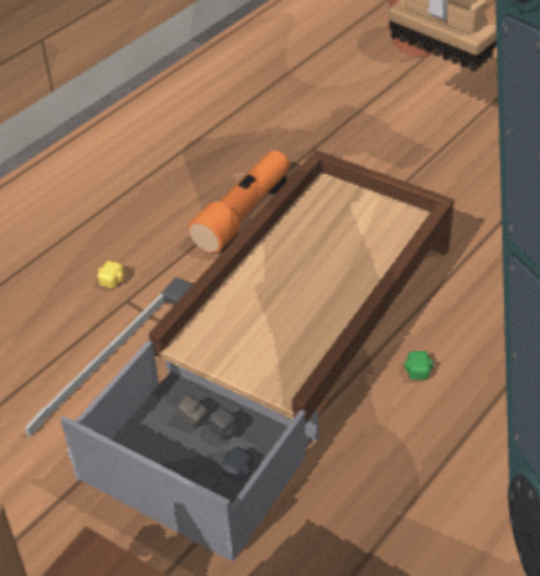

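The side crop shows a clear deck and three stones visible in the bin. The near wall may hide the fourth, so I'll set the brush down and look from the top.

```bash
python3 -m pendant '[[0,0,-3,0,0,0,0],[0,0,-3,0,0,0,0],[0,0,-3,0,0,0,0],[0,0,-2.2,0,0,0,0],[0,0,-1.2,0,0,0,0],[0,0,-0.6,0,0,0,0],[0,0,0,0,0,0,0],[0,0,0,0,0,0,0]]'
python3 - <<'E'
from h import *
im=imaging.snapshot("top"); cv2.imwrite("pics/t2.png",cv2.resize(im[180:340,130:400,::-1],None,fx=2.9,fy=2.9,interpolation=cv2.INTER_CUBIC))
E
```

```text
time: 13.65
tool_pos: [0.5609, -0.3717, 0.0713]
ee_rot: [3.14, -0.002, -0.019]
wrist_force: [-0.2, 0.0, -1.9]
width: 0.0278
finger_force: 30.0
```

View pics/t2.png

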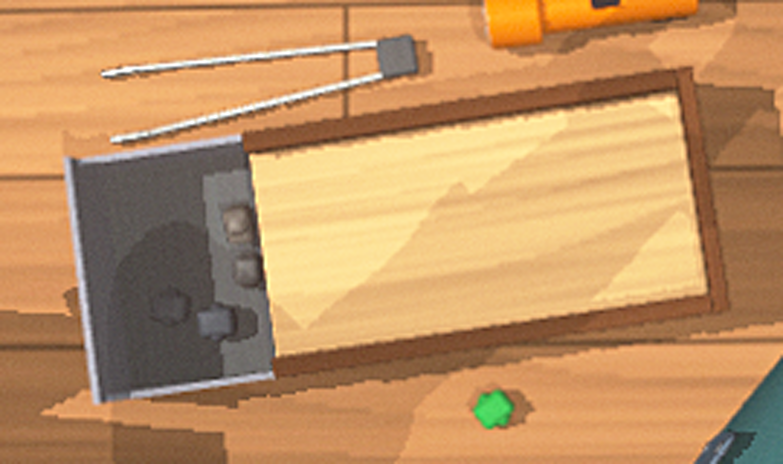

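All four stones are in the bin, at crop (237,223), (247,270), (170,305) and (217,322). Lowering the last centimetre, then releasing.

```bash
python3 -m pendant '[[0,0,-0.5,0,0,0,0],[0,0,-0.4,0,0,0,0],[0,0,-0.2,0,0,0,0],[0,0,0,0,0,0,0],[0,0,0,0,0,0,0]]'; python3 -m pendant '[[0,0,0,0,0,0,1],[0,0,0,0,0,0,1],[0,0,0,0,0,0,1],[0,0,0,0,0,0,1],[0,0,0,0,0,0,1],[0,0,0,0,0,0,1],[0,0,0,0,0,0,1],[0,0,0,0,0,0,1]]'
```

```text
time: 14.2
tool_pos: [0.5603, -0.3717, 0.0593]
ee_rot: [3.141, -0.001, -0.02]
wrist_force: [0.3, 0.4, 0.9]
width: 0.0279
finger_force: 30.0
time: 15.0
tool_pos: [0.56, -0.3714, 0.0585]
ee_rot: [3.141, -0.0, -0.02]
wrist_force: [-0.0, -0.2, -0.1]
width: 0.0881
finger_force: 0.0
```

```bash
python3 -m pendant '[[0,0,1,0,0,0,1],[0,0,3,0,0,0,1],[0,0,3,0,0,0,1],[0,0,3,0,0,0,1],[0,0,3,0,0,0,1],[0,0,0,0,0,0,1],[0,0,0,0,0,0,1]]'
python3 - <<'E'
from h import *
im=imaging.snapshot("side"); cv2.imwrite("pics/s5.png",cv2.resize(im[120:260,320:480,::-1],None,fx=3,fy=3))
E
```

```text
time: 15.7
tool_pos: [0.5604, -0.3717, 0.1899]
ee_rot: [3.14, -0.002, -0.02]
wrist_force: [-0.5, -0.1, -1.1]
width: 0.0939
finger_force: 0.0
```

View pics/s5.png

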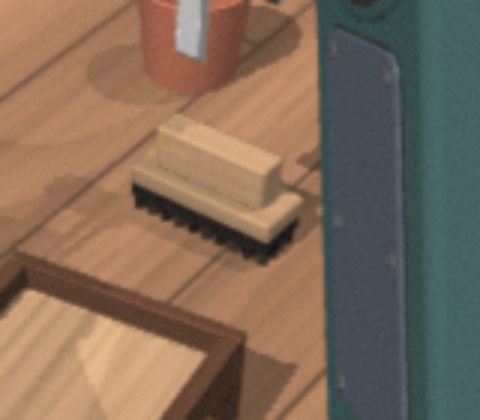

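The brush stands bristles down on the bench at about crop (215,190), clear of the tray and free of the gripper.

```bash
python3 -c "
from bench import robot; print(robot.close_job())"
```

```text
the job is handed in; nothing more can be done
None
```

The job is handed in: all four stones are in the bin, the brush stands bristles down on the bench clear of the tray, and the flashlight and tongs were not touched; no verdict was returned.

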